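# Clear the eyelet feeder's sprung cover and hold it at the fill mark

### The arm

A 7-joint arm with a two-finger parallel gripper is mounted at the origin on a cart in front of the work surface, level with it; the furniture and walls round the work are solid. World frame = base frame: x ahead of the robot, y to its left, z up, the work surface at z = 0. Lengths are in mm, angles in rad, forces in N, time in s.
With the tool pointing down it reaches from about 400 to 875 mm from the base axis. Payload 4.4 kg.
Tool frame: the origin (TCP) lies midway between the tips of the shut fingers; the grasp point (between the pads) lies 19 mm behind it; z points along the fingers, y is the line along which they close (so a half turn about z gives the same grasp; the last joint's range is limited). The gripper opens to 85 mm and grips with 20 to 120 N. Pads are 22 mm wide; open, the fingers measure 114 mm over their backs; the gripper's body (76 mm by 85 mm) begins 54 mm behind the grasp point. The pads swing forward as they close: fully open they stand 13 mm farther back than shut.
Start: joints at [1.235, 0.628, 0.038, 1.517, -0.027, 0.996, -0.02], TCP at [173.278, -626.492, 231.313] pointing down, gripper open.
Joint ranges: [-3.06, 3.06], [-0.37, 2.12], [-1.25, 1.32], [0.18, 2.47], [-1.1, 4.24], [0.23, 1.98], [-2.94, 2.94]. Speed limits (rad/s): [2.57, 2.57, 3.14, 3.14, 3.14, 3.14, 3.14].

### API

Orientations are given as [roll, pitch, yaw] about the fixed x, y, z axes, in that order (R = Rz(yaw) Ry(pitch) Rx(roll)).
In Python, from cell import ctrl gives the robot as it stands. The module is installed in compiled form; this text tells all that it offers.
- The arm moves only by the tool step_arm, never from a script. Its argument "commands" is one flat list of numbers, 7 for each row, row after row: the shift along the tool's x, y, z in cm, then the turn, a rotation vector about the tool's x, y, z in rad, then the opening, from 0 (shut) to 1 (fully open). A call has 1 to 10 rows; each row is the pose to reach, as a shift and turn from the pose commanded when the call began, along the tool's axes at that moment; what a row does not reach only later rows make up. A row lasts 1/10 s, in which the tool goes at most 50 mm and 8.59 degrees, less where a joint would pass 70% of its speed; a pose out of reach is approached as far as the arm can. A call with a gripper value outside its range is refused whole. The fingers move at their own pace and stop on an object; the grip force is fixed at half the most. Time passes only in rows, so rows that repeat a pose let the fingers close. It gives the time, the measured TCP pose, the force, the opening and the grip force at its end, in the units of the state.
- ctrl.read_state(): the state, without advancing time (a new reading comes with each control period).
- ctrl.get_image(name): name is "side" or "top" or "wrist"; returns a dict with "image" (480x640x3 uint8, red, green, blue), "range_z" (480x640 float32, mm along the optical axis (not along the pixel's ray), 0 where there is no reading), "vfov" (degrees; the focal length in pixels is half the picture's height over the tangent of half this angle, whatever the lens; pixels are square), "cx", "cy" (the principal point, pixels), "world_to_cam" (4x4, takes a point from world to camera coordinates). Camera axes: x right, y down, z forward; pixel columns grow to the right and rows downward; lengths in mm; the calibration is good to about 2 mm. The wrist camera is an equidistant fisheye: a pixel r from the principal point sees the ray r / f radians off the axis. A picture is of the moment at which its call begins.
- ctrl.finish_job(): hands the job in; it is judged then, once.
The state is a dict: "clock": time; "qpos": joint angles; "qd": joint speeds; "tau": joint torques, N m; "eef_pos": TCP position; "tool_rot": TCP orientation; "force": force on the tool from outside, world axes, zero at the start; "torque": the same for the moment, N m; "width": finger opening in mm; "gripper_force": force on a finger pad.
Only numpy, scipy, OpenCV 4.12 (cv2) and the standard library are available. Lean on these libraries where they do the work, as an engineer would, in place of code of your own. Each camera call takes 0.05 s, during which the arm holds its last target. There are 200 camera calls.

### The job

I need to top up the eyelet feeder. Take the red ear defenders off its blue cover and hang them by the headband over the bar of the chrome stand, one cup on each side of the bar, and let go of them. Then lift the feeder's sprung cover by its handle until its black pointer stands at the red set mark on the quadrant, not well past it (the cover switch would stop the line), and finish while holding it there; leave the set mark and the other things on the bench where they are.

Things in the scene. Friction and masses are not known exactly. Their poses are not given: they have to be found in the camera images.
- feeder: Eyelet feeder, a fixed grey box 200 (x) by 190 mm (y); origin: centre of underside; front panel towards its -x. Blue-framed clear cover hinged along the back edge, flat top 117 mm above the bench when shut. Outlet track sticks out 60 mm from the right side (-y), 63 to 75 mm up; a white quadrant stands at the left side (y = +100 mm, up to 225 mm height).
- cover (a joint): Angle of the cover, rad: 0 shut, grows as the front edge rises (to 1.2), turning about the feeder's +y axis through point cover_hinge. A spring shuts it: lifting takes about 5 N at the handle near 0 and 7 N at 0.8 rad square to the cover (13 N straight up), weight included; let go, it drops shut.
- cover_hinge (a point): Middle of the cover's hinge line, which runs along the feeder's y; 92 mm behind the feeder's centre, 111 mm above the bench. Turns with the cover.
- cover_handle (a point): Middle of the cover's bow handle: a round black sleeve 16 mm thick, 66 mm long, parallel to the hinge (feeder's y), between posts 100 mm apart. Shut, it lies 170 mm in front of the hinge line and 42 mm above it (153 mm above the bench), with 28 mm free under it. Being round, it may turn between the fingers as the cover rises.
- cover_pointer (a point): Tip of the black pointer on the cover's left side, 122 mm from the hinge line. Moves with the cover.
- setmark (a joint): Angle of the red set mark on the quadrant, rad, on the same scale as joint cover (different each time, 0.32 to 0.90): when the two are equal the pointer's tip meets the mark. It is held by a clamp and must not be shifted.
- setmark_line (a point): The edge of the red set mark that the pointer tip should meet, on the quadrant at the feeder's left side, 122 mm from the hinge line.
- defenders: Red ear defenders, a rigid frame of 0.13 to 0.23 kg standing on their two cups on the feeder's cover, headband up. Origin between the cups at their underside; z up; y runs from cup to cup. 164 mm wide over the cup caps (y), 64 mm (x), 150 mm high. The cups are 78 mm high and leave a gap of 74 mm between them; the band arches over the gap.
- defenders_crown (a point): Top of the headband, in its middle. Here the band with its black cushion is 24 mm wide (along the defenders' x, flat upright sides) and 16 mm thick: pinch it across x from above.
- defenders_saddle (a point): Underside of the headband cushion in its middle, 16 mm below the crown: this rests on the bar when hung.
- stand: Chrome stand, fixed: a round 16 mm tube bent to an inverted U on a dark steel foot 190 by 90 mm. Origin: centre of the foot's underside. The bar runs along the stand's x, straight for 124 mm, between posts 156 mm apart; nothing is higher than the bar. (The office chair in the pictures counts as rolled away: the arm does not meet it.)
- stand_bar (a point): Top of the bar in its middle, 158 mm above the bench. Between the stand and the feeder stands a blue lever press, and another to the right of the feeder; both lie beyond x = 0.42 m and rise to 0.47 m, so carry things past in front of them.
- refill_tub: Clear round tub of brass eyelets, 109 mm wide, 85 mm high; origin under its centre. Bystander.
- pliers: Black pliers lying on the bench, 177 mm long. Bystander.
- eyelet_box: Small cream carton, 59 x 86 x 32 mm. Bystander.
- oiler: Small oiler bottle, 32 mm wide, 95 mm high. Bystander.
- die: Brass setting die, 25 mm wide, 18 mm high. Bystander.
- marker: Blue marker pen lying on the bench, 128 mm long. Bystander.
- punch: Steel setting punch, 20 mm wide, 34 mm high. Bystander.

How it is judged:
By the outcome, as a careful person would: the job done as asked, in the order asked, and still so for the second after the job is handed in, while the arm keeps its last pose, push and grip.
It also fails if it takes over 64 s, if anything falls off the work surface, if the arm or the gripper's body presses on something with over 40 N, if the wrist force passes 120 N, or if a joint passes its speed limit or range.

## Working session

There is one attempt and no reset: what is moved stays moved. The work goes in short steps, Python scripts to look and compute and a tool call to move; the robot and the scene stay as the last step left them, time stands still between calls to the robot, and variables do not carry over. Pictures are saved under pics/ and viewed, at most 10 in all, crops included, and the job is handed in when it is done.

Besides the shell and the picture viewer there is one more tool, called after ">>>" as a command line: name --argument value ..., lists and objects as JSON in quotes. step_arm: Moves the arm, as the interface text tells. Its arguments: {"type":"object","properties":{"commands":{"type":"array"}},"required":["commands"]}

```bash
mkdir -p pics
cat > h.py <<'E'
import numpy as np, cv2
from cell import ctrl
from scipy.spatial.transform import Rotation as R
def grab(n):
    d=ctrl.get_image(n); d['f']=240/np.tan(np.radians(d['vfov'])/2); return d
def cloud(d):
    v,u=np.mgrid[:480,:640]; z=d['range_z']; f=d['f']
    p=np.stack([(u-d['cx'])*z/f,(v-d['cy'])*z/f,z,np.ones_like(z)],-1)
    return (p@np.linalg.inv(d['world_to_cam']).T)[...,:3]
def proj(d,P):
    c=(np.c_[np.atleast_2d(P),np.ones(len(np.atleast_2d(P)))]@d['world_to_cam'].T)
    return np.c_[c[:,0]/c[:,2]*d['f']+d['cx'],c[:,1]/c[:,2]*d['f']+d['cy']]
def save(d,n): cv2.imwrite('pics/'+n,d['image'][...,::-1])
E
python3 - <<'E'
from h import *
for n in ('side','top'):
    d=grab(n); save(d,n+'0.png'); np.savez(n+'0.npz',**d)
    print(n,d['vfov'],d['cx'],d['cy'],np.linalg.inv(d['world_to_cam']).round(2).tolist())
s=ctrl.read_state(); print(s)
E
```

```text
side 57.868940669678416 322.0737682918571 239.73495415145072 [[-1.0, 0.03, -0.01, 525.17], [0.03, 0.63, -0.78, 996.27], [-0.02, -0.78, -0.63, 938.66], [0.0, 0.0, 0.0, 1.0]]
top 57.46846477918107 325.88918060660956 238.43945475890905 [[-0.03, -1.0, 0.09, 419.35], [-1.0, 0.03, 0.0, 13.2], [-0.0, -0.09, -1.0, 1363.85], [0.0, 0.0, 0.0, 1.0]]
{'clock': 0.1, 'qpos': array([ 1.23518573,  0.62925218,  0.0384414 ,  1.51825118, -0.02701658,
        0.99631986, -0.01998365]), 'qd': array([-0.00015457, -0.0023051 , -0.00045947, -0.00309198,  0.00198763,
        0.00037651, -0.00140968]), 'tau': array([ 3.22872002e-03, -5.64534473e+01,  1.23053335e+00, -1.93974280e+01,
        1.12710972e-02,  5.41206129e-03,  1.26304445e-05]), 'eef_pos': array([ 173.14440665, -625.93606768,  230.48730931]), 'tool_rot': array([-3.13987965e+00,  1.09677251e-06,  2.69821026e-01]), 'force': array([ 0.25603421,  0.06430653, -0.20195519]), 'torque': array([-0.00855472,  0.01336672,  0.01826985]), 'gripper_force': 0.0, 'width': 85.78147235593451}
```

View pics/side0.png

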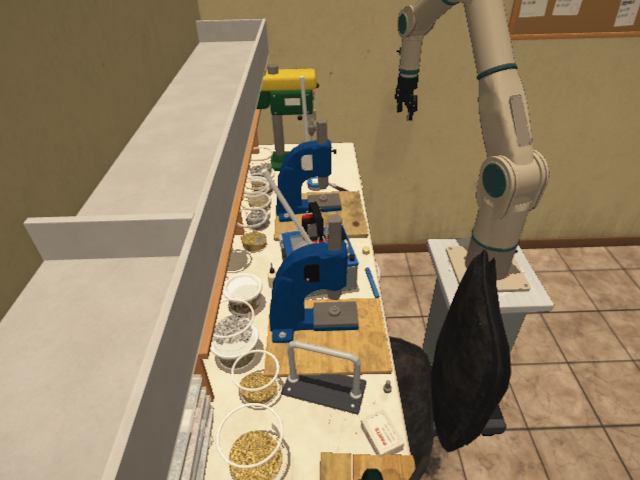

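View pics/top0.png

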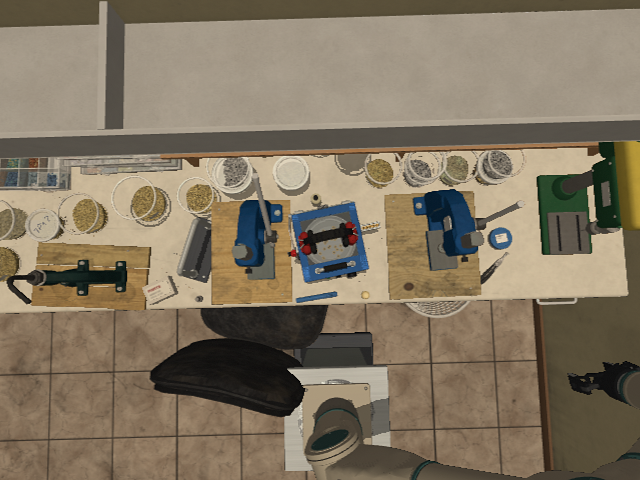

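Side: the chrome stand (bar from 293,345 to 360,355), the feeder behind the near press. Top: the feeder at (330,240), defenders on it (300–360, 237), handle at (335,266), and the stand at (195,250).

Run:
```python
from h import *
d={k:v for k,v in np.load('top0.npz').items()}
im=d['image'];P=cloud(d)
c=cv2.resize(im[185:305,170:390],None,fx=3.6,fy=3.6,interpolation=cv2.INTER_CUBIC); cv2.imwrite('pics/crop_top.png',c[...,::-1])
hsv=cv2.cvtColor(im,cv2.COLOR_RGB2HSV).astype(int)
roi=np.zeros((480,640),bool); roi[195:290,285:385]=1
def info(m,n):
    k,l,s,ce=cv2.connectedComponentsWithStats(m.astype(np.uint8))
    for i in range(1,k):
        if s[i,4]>3: 
            q=P[l==i]; print(n,s[i],np.median(q,0).round(),q.min(0).round(),q.max(0).round())
red=((hsv[...,0]<8)|(hsv[...,0]>172))&(hsv[...,1]>140)&(hsv[...,2]>60)&roi
info(red,'red')
X,Y,Z=P[...,0],P[...,1],P[...,2]
crown=roi&(Z>235)&(Z<300); info(crown,'crown>235')
def line(m,n):
    q=P[m]; e=cv2.fitLine(q[:,:2].astype(np.float32),cv2.DIST_HUBER,0,.01,.01).ravel(); t=(q[:,:2]-e[2:])@e[:2]
    print(n,m.sum(),e.round(3),'yaw',np.arctan2(e[1],e[0]).round(3),'mid',(e[2:]+e[:2]*(t.min()+t.max())/2).round(1),t.min().round(),t.max().round(),'z',np.median(q[:,2]).round(1))
line(crown,'crown')
h=roi&(Z>143)&(Z<165); h[:255]=0; line(h,'handle')
r2=np.zeros_like(roi); r2[205:290,170:214]=1
line(r2&(Z>145)&(Z<175),'bar'); line(r2&(Z>3)&(Z<40),'foot')
blue=roi&(hsv[...,0]>100)&(hsv[...,0]<125)&(hsv[...,1]>140)&(Z>105)&(Z<130)
q=P[blue][:,:2].astype(np.float32); print('cover',cv2.minAreaRect(q), np.median(P[blue][:,2]))
```

```text
red [345 222  10   6  48] [562. -48. 191.] [556. -66. 117.] [579. -37. 197.]
red [353 229   4   5  14] [546. -62. 184.] [541. -68. 167.] [552. -58. 192.]
red [299 232   9   8  50] [537.  77. 192.] [526.  66. 180.] [547.  88. 239.]
red [348 235  10  10  71] [526. -55. 190.] [513. -69. 158.] [535. -44. 201.]
red [299 241   5   6  18] [517.  83. 186.] [509.  76. 179.] [523.  89. 214.]
red [301 244  10  10  70] [500.  69. 192.] [490.  59. 170.] [514.  84. 197.]
red [291 250   6   7  34] [490. 105. 191.] [483.  99. 109.] [504. 110. 199.]
crown>235 [306 228  44  16 389] [530.  12. 260.] [512. -45. 235.] [549.  67. 271.]
crown 389 [ 1.91000e-01 -9.82000e-01  5.29953e+02  1.15830e+01] yaw -1.378 mid [530.   11.4] -57.0 58.0 z 260.4
handle 190 [ 1.6800e-01 -9.8600e-01  4.5207e+02 -5.0480e+00] yaw -1.402 mid [448.2  17.9] -101.0 54.0 z 157.4
bar 337 [ 9.53000e-01 -3.02000e-01  5.19893e+02  4.02308e+02] yaw -0.307 mid [520.2 402.2] -79.0 80.0 z 155.2
foot 1750 [ 9.96000e-01 -8.90000e-02  5.23835e+02  4.06068e+02] yaw -0.09 mid [527.9 405.7] -130.0 138.0 z 11.1
cover ((525.1182861328125, 6.2612152099609375), (196.77340698242188, 185.5619354248047), 9.740614891052246) 115.91959289751253
```

View pics/crop_top.png

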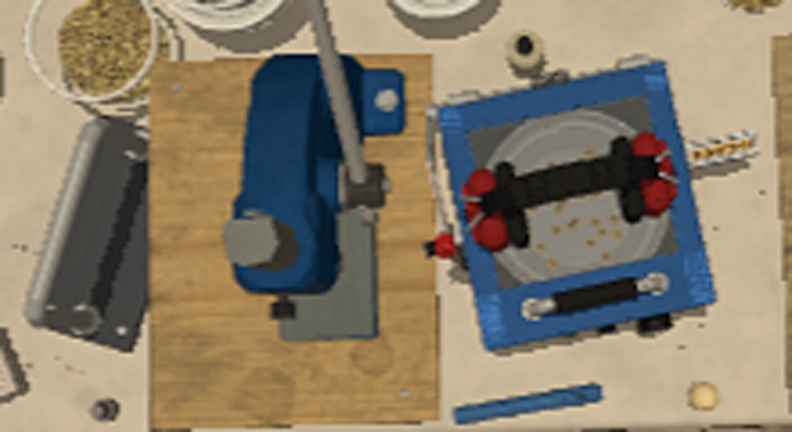

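The crop shows the defenders with yaw about 0.19 on the feeder (yaw about 0.17). The set mark is at crop (443,245), and the bar, from (100,130) to (45,310), has yaw about -0.3. Next is a helper for target-to-tool conversion and the final numbers.

```bash
cat >> h.py <<'E'
def go(*T, cmd=None):
    "T: (x,y,z,rpy) world targets -> tool shift cm, rotvec from present pose"
    s=ctrl.read_state(); p,r=(s['eef_pos'],s['tool_rot']) if cmd is None else cmd
    R0=R.from_euler('xyz',r); print('t',s['clock'],'q',s['qpos'].round(2),'p',np.round(s['eef_pos'],1),'rpy',s['tool_rot'].round(3),'F',s['force'].round(1),'w',round(s['width'],1))
    for t in T:
        print((R0.inv().apply(np.array(t[:3])-p)/10).round(2),(R0.inv()*R.from_euler('xyz',t[3])).as_rotvec().round(3))
E
python3 - <<'E'
from h import *
pi=np.pi
go((385,-150,420,(pi,0,1.764)),(530,11,400,(pi,0,1.764)),cmd=(np.array([173.278,-626.492,231.313]),np.array([pi,0,.27])))
d={k:v for k,v in np.load('top0.npz').items()};P=cloud(d);X,Y,Z=P[...,0],P[...,1],P[...,2]
roi=np.zeros((480,640),bool); roi[195:290,285:385]=1
for a in (258,262,265,267):
    m=roi&(Z>a)&(Z<290);q=P[m];print(a,m.sum(),((q.max(0)+q.min(0))/2).round(1),np.median(q,0).round(1))
m=np.zeros_like(roi); m[250:285,216:235]=1; print('board z',np.median(Z[m]))
b=np.zeros_like(roi); b[205:290,170:214]=1
for a in (148,152,155): q=P[b&(Z>a)&(Z<175)]; print('bar',a,len(q),q.min(0).round(),q.max(0).round(),q.mean(0).round(1))
s={k:v for k,v in np.load('side0.npz').items()};S=cloud(s)
m=np.zeros_like(roi); m[330:375,285:366]=1; m&=(S[...,2]>150)&(S[...,2]<175); q=S[m]; e=cv2.fitLine(q[:,:2].astype(np.float32),cv2.DIST_HUBER,0,.01,.01).ravel()
print('side bar',m.sum(),e.round(3),q.min(0).round(),q.max(0).round())
E
```

```text
t 0.1 q [ 1.24  0.63  0.04  1.52 -0.03  1.   -0.02] p [ 173.1 -625.9  230.5] rpy [-3.14  0.    0.27] F [ 0.3  0.1 -0.2] w 85.8
[ 33.11 -40.28 -18.87] [-0.     0.    -1.494]
[ 51.38 -51.92 -16.87] [-0.     0.    -1.494]
258 237 [530.8  13.5 264.5] [529.7  12.2 264. ]
262 166 [529.5  12.2 266.5] [529.4  11.1 265. ]
265 84 [530.3  10.  268. ] [529.4  10.  266.8]
267 35 [531.    8.6 269.1] [531.4  10.1 268.2]
board z 17.39192583619206
bar 148 330 [444. 373. 148.] [596. 430. 164.] [519.7 402.8 155. ]
bar 152 267 [446. 377. 152.] [593. 429. 164.] [519.8 403.3 156.1]
bar 155 180 [452. 378. 155.] [590. 429. 164.] [522.  402.8 157.3]
side bar 421 [ 9.52000e-01 -3.05000e-01  5.18493e+02  4.07644e+02] [446. 378. 150.] [594. 434. 160.]
```

>>> step_arm --commands '[2, -3, -10, 0, 0, -0.1, 1, 6, -8, -19, 0, 0, -0.25, 1, 10, -12, -19, 0, 0, -0.4, 1, 13.5, -16.5, -19, 0, 0, -0.55, 1, 17, -20.5, -19, 0, 0, -0.7, 1, 20, -24.5, -19, 0, 0, -0.85, 1, 23.5, -28.5, -19, 0, 0, -1.0, 1, 26.5, -32.5, -19, 0, 0, -1.15, 1, 30, -36.5, -19, 0, 0, -1.3, 1, 33, -40.3, -19, 0, 0, -1.45, 1]'

```text
clock: 1.1
eef_pos: [343.7, -240.2, 417.6]
tool_rot: [3.141, 0.001, 1.726]
force: [1.5, 0.5, -0.1]
width: 85.5
gripper_force: 0.0
```

Run:
```python
from h import *
pi=np.pi
go((385,0,400,(pi,0,1.764)),(530,11,330,(pi,0,1.764)))
```

```text
t 1.1 q [ 0.92  0.12 -0.43  1.79  0.05  1.24  0.63] p [ 343.7 -240.2  417.6] rpy [3.141e+00 1.000e-03 1.726e+00] F [ 1.5  0.5 -0.1] w 85.5
[23.09  7.79  1.75] [ 0.     0.001 -0.038]
[21.95 22.28  8.75] [ 0.     0.001 -0.038]
```

>>> step_arm --commands '[5, 1, 0, 0, 0, 0, 1, 10, 2.5, 0, 0, 0, -0.04, 1, 14, 4, 0, 0, 0, -0.04, 1, 18, 6, 0, 0, 0, -0.04, 1, 21, 9, 1, 0, 0, -0.04, 1, 22, 13, 2, 0, 0, -0.04, 1, 22, 16, 3, 0, 0, -0.04, 1, 22, 19, 4, 0, 0, -0.04, 1, 22, 20, 5, 0, 0, -0.04, 1, 22, 20, 5, 0, 0, -0.04, 1]'

```text
clock: 2.1
eef_pos: [508.0, 5.1, 365.4]
tool_rot: [-3.138, -0.002, 1.76]
force: [0.4, 0.5, 0.3]
width: 85.1
gripper_force: 0.0
```

Run:
```python
from h import *
pi=np.pi
go((530,11,330,(pi,0,1.764)))
```

```text
t 2.1 q [ 0.43  0.35 -0.69  1.69  0.23  1.19 -0.13] p [508.    5.1 365.4] rpy [-3.138e+00 -2.000e-03  1.760e+00] F [0.4 0.5 0.3] w 85.1
[0.16 2.29 3.53] [-0.004 -0.002 -0.004]
```

>>> step_arm --commands '[0.1, 1.1, 1.5, 0, 0, 0, 1, 0.2, 2.3, 3.5, 0, 0, 0, 1, 0.2, 2.3, 3.5, 0, 0, 0, 1]'

```text
clock: 2.4
eef_pos: [529.0, 10.7, 330.9]
tool_rot: [-3.137, -0.0, 1.76]
force: [-0.1, -1.2, -0.4]
width: 85.3
gripper_force: 0.0
```

```bash
cat >> h.py <<'E'
def fcloud(d):
    v,u=np.mgrid[:480,:640]; x,y=u-d['cx'],v-d['cy']; r=np.hypot(x,y)+1e-9; t=np.minimum(r/d['f'],1.5); z=d['range_z']
    p=np.stack([x/r*np.tan(t)*z,y/r*np.tan(t)*z,z,np.ones_like(z)],-1)
    return (p@np.linalg.inv(d['world_to_cam']).T)[...,:3]
E
python3 - <<'E'
from h import *
pi=np.pi
d=grab('wrist'); save(d,'w1.png'); P=fcloud(d); np.save('w1.npy',P)
go((530,11,252,(pi,0,1.764)))
Z=P[...,2]; m=(Z>255)&(Z<280)&(np.hypot(P[...,0]-530,P[...,1]-11)<60)
q=P[m]; print(m.sum(),np.median(q,0).round(1),q.max(0).round(1)); e=cv2.fitLine(q[:,:2].astype(np.float32),cv2.DIST_HUBER,0,.01,.01).ravel(); print(e.round(3),np.arctan2(e[1],e[0]))
m2=(Z>265)&(Z<280)&(np.hypot(P[...,0]-530,P[...,1]-11)<60);print(np.median(P[m2],0).round(1),m2.sum())
E
```

```text
t 2.45 q [ 0.39  0.41 -0.67  1.7   0.28  1.13 -0.17] p [529.1  10.9 332.2] rpy [-3.139  0.     1.76 ] F [-0.8  0.2  0. ] w 85.2
[-0.    0.11  8.02] [-0.003  0.    -0.004]
4671 [530.2  18.1 263.7] [548.8  53.  268.6]
[ 1.86000e-01 -9.83000e-01  5.30351e+02  1.63680e+01] -1.3839209
[530.9  12.8 266.4] 1846
```

View pics/w1.png

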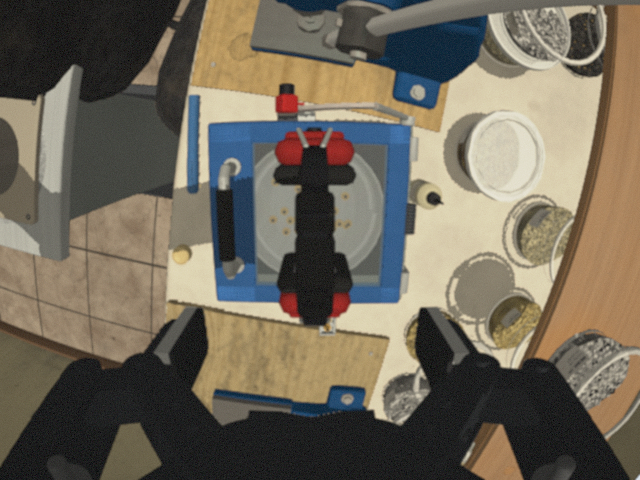

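The wrist view shows the band vertical at column 316, between the open fingers, which matches the top view. Descending to grasp.

>>> step_arm --commands '[0, 0.1, 3, 0, 0, 0, 1, 0, 0.1, 6, 0, 0, 0, 1, 0, 0.1, 8.0, 0, 0, 0, 1, 0, 0.1, 8.0, 0, 0, 0, 1, 0, 0.1, 8.0, 0, 0, 0, 0, 0, 0.1, 8.0, 0, 0, 0, 0, 0, 0.1, 8.0, 0, 0, 0, 0, 0, 0.1, 8.0, 0, 0, 0, 0, 0, 0.1, 8.0, 0, 0, 0, 0, 0, 0.1, 8.0, 0, 0, 0, 0]'

```text
clock: 3.45
eef_pos: [532.0, 11.6, 253.5]
tool_rot: [3.141, 0.001, 1.76]
force: [-1.4, -1.0, 5.5]
width: 22.4
gripper_force: 61.7
```

Run:
```python
from h import *
pi=np.pi
s=ctrl.read_state(); print(s['gripper_force'],s['force'])
go((529,11,390,(pi,0,1.764)),(375,11,390,(pi,0,1.764)))
```

```text
61.74870014190674 [-1.38189112 -0.98785053  5.45088605]
t 3.45 q [ 0.35  0.49 -0.63  1.81  0.35  0.95 -0.24] p [532.   11.6 253.5] rpy [3.141e+00 1.000e-03 1.760e+00] F [-1.4 -1.   5.5] w 22.4
[-1.000e-02 -2.900e-01 -1.365e+01] [ 0.001  0.001 -0.004]
[  2.89 -15.41 -13.67] [ 0.001  0.001 -0.004]
```

Gripped (22.4 mm, 62 N). Lifting, then moving back.

>>> step_arm --commands '[0, 0, -1, 0, 0, 0, 0, 0, 0, -3, 0, 0, 0, 0, 0, 0, -5, 0, 0, 0, 0, 0, 0, -7.5, 0, 0, 0, 0, 0, 0, -10, 0, 0, 0, 0, 0, 0, -12, 0, 0, 0, 0, 0, 0, -13.5, 0, 0, 0, 0, 0.5, -2, -13.7, 0, 0, 0, 0, 1, -4.5, -13.7, 0, 0, 0, 0, 1.5, -7, -13.7, 0, 0, 0, 0]'

```text
clock: 4.45
eef_pos: [459.1, 13.5, 389.7]
tool_rot: [-3.141, -0.0, 1.76]
force: [-0.6, -0.1, -1.5]
width: 22.6
gripper_force: 60.9
```

Run:
```python
from h import *
pi=np.pi
go((365,11,390,(pi,0,1.764)),(350,200,390,(pi,0,1.55)),(345,300,380,(pi,0,1.4)))
```

```text
t 4.45 q [ 0.47  0.24 -0.71  1.76  0.17  1.2  -0.1 ] p [459.1  13.5 389.7] rpy [-3.141 -0.     1.76 ] F [-0.6 -0.1 -1.5] w 22.6
[ 1.53 -9.29 -0.03] [-0.    -0.    -0.004]
[ 2.037e+01 -7.200e+00 -2.000e-02] [-0.   -0.    0.21]
[30.29 -5.81  0.98] [-0.   -0.    0.36]
```

>>> step_arm --commands '[0.5, -2.5, 0, 0, 0, 0, 0, 1, -5.5, 0, 0, 0, 0, 0, 1.5, -8, 0, 0, 0, 0.03, 0, 2.5, -9.3, 0, 0, 0, 0.06, 0, 5.5, -9.2, 0, 0, 0, 0.09, 0, 8.5, -9, 0, 0, 0, 0.12, 0, 11.5, -8.5, 0, 0, 0, 0.15, 0, 14.5, -8, 0, 0, 0, 0.18, 0, 17.5, -7.5, 0, 0, 0, 0.21, 0, 20.4, -7.2, 0, 0, 0, 0.24, 0]'

```text
clock: 5.45
eef_pos: [350.8, 201.3, 389.9]
tool_rot: [3.141, -0.0, 1.519]
force: [0.5, -0.7, -1.9]
width: 22.1
gripper_force: 60.9
```

Run:
```python
from h import *
pi=np.pi
go((350,260,370,(pi,0,1.5)),(350,400,350,(pi,0,1.264)),(520,404,340,(pi,0,1.264)))
```

```text
t 5.45 q [ 0.2   0.16 -0.91  1.87  0.13  1.18 -0.81] p [350.8 201.3 389.9] rpy [ 3.141 -0.     1.519] F [ 0.5 -0.7 -1.9] w 22.1
[ 5.86 -0.38  1.99] [ 0.001 -0.     0.019]
[19.84 -1.11  3.99] [ 0.001 -0.     0.255]
[21.12 15.84  5.  ] [ 0.001 -0.     0.255]
```

>>> step_arm --commands '[3, -0.2, 0.5, 0, 0, 0.02, 0, 6, -0.4, 1, 0, 0, 0.05, 0, 9, -0.6, 1.5, 0, 0, 0.09, 0, 12, -0.8, 2, 0, 0, 0.13, 0, 15, -1, 2.5, 0, 0, 0.17, 0, 18, -1, 3, 0, 0, 0.21, 0, 19.8, -1, 3.5, 0, 0, 0.25, 0, 20, 1, 4, 0, 0, 0.255, 0, 20, 3.5, 4, 0, 0, 0.255, 0, 20.3, 6, 4.2, 0, 0, 0.255, 0]'

```text
clock: 6.45
eef_pos: [422.7, 398.9, 347.6]
tool_rot: [3.141, 0.001, 1.265]
force: [0.3, -0.1, -1.3]
width: 22.3
gripper_force: 60.9
```

Run:
```python
from h import *
pi=np.pi
go((520,404,340,(pi,0,1.264)),(520,404,200,(pi,0,1.264)))
```

```text
t 6.45 q [-0.31  0.52 -0.8   1.53  0.38  1.25 -1.47] p [422.7 398.9 347.6] rpy [3.141e+00 1.000e-03 1.265e+00] F [ 0.3 -0.1 -1.3] w 22.3
[3.41 9.12 0.77] [0.001 0.001 0.001]
[ 3.43  9.11 14.77] [0.001 0.001 0.001]
```

>>> step_arm --commands '[0.9, 2.5, 0.2, 0, 0, 0, 0, 1.8, 5, 0.4, 0, 0, 0, 0, 2.7, 7.3, 0.6, 0, 0, 0, 0, 3.4, 9.1, 0.8, 0, 0, 0, 0, 3.4, 9.1, 0.8, 0, 0, 0, 0, 3.4, 9.1, 0.8, 0, 0, 0, 0]'

```text
clock: 7.05
eef_pos: [518.4, 403.9, 339.1]
tool_rot: [-3.14, 0.001, 1.264]
force: [0.0, 0.2, -1.3]
width: 22.4
gripper_force: 60.9
```

Run:
```python
from h import *
pi=np.pi
go((520,404,200,(pi,0,1.264)))
d=grab('wrist'); save(d,'w2.png'); P=fcloud(d); Z=P[...,2]
m=(Z>145)&(Z<170)&(abs(P[...,0]-520)<90)&(abs(P[...,1]-404)<70); q=P[m]; e=cv2.fitLine(q[:,:2].astype(np.float32),cv2.DIST_HUBER,0,.01,.01).ravel()
print('bar',m.sum(),q.min(0).round(),q.max(0).round(),e.round(3),np.arctan2(e[1],e[0]),np.percentile(q[:,2],95))
m=(Z>325)&(Z<365)&(np.hypot(P[...,0]-520,P[...,1]-404)<45); q=P[m]; print('crown',m.sum(),np.median(q,0).round(1),np.percentile(q[:,2],98)); e=cv2.fitLine(q[:,:2].astype(np.float32),cv2.DIST_HUBER,0,.01,.01).ravel();print(e)
```

```text
t 7.05 q [-0.3   0.64 -0.76  1.33  0.44  1.34 -1.37] p [518.4 403.9 339.1] rpy [-3.140e+00  1.000e-03  1.264e+00] F [ 0.   0.2 -1.3] w 22.4
[ 0.07  0.16 13.91] [-0.001  0.001 -0.   ]
bar 2089 [444. 375. 145.] [599. 435. 160.] [ 9.51000e-01 -3.10000e-01  5.23001e+02  4.06405e+02] -0.31524447 158.42215378213817
crown 11897 [521.9 416.7 349.4] 362.9839420566047
[3.0366784e-01 9.5277798e-01 5.2174988e+02 4.1433182e+02]
```

View pics/w2.png

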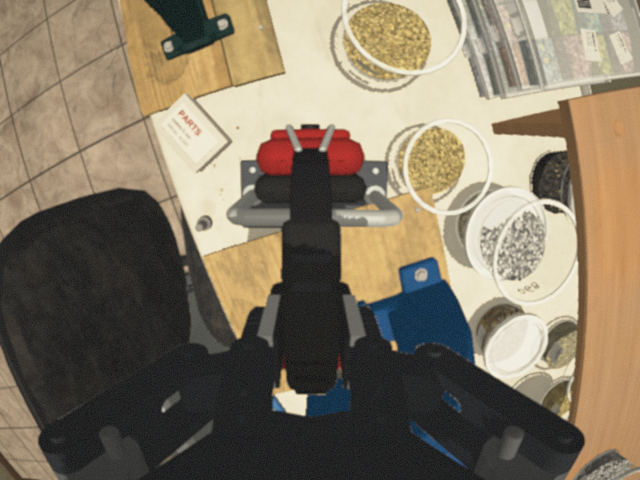

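The wrist view shows the bar running from (230,215) to (400,215), square to the band, with the far cup beyond it. Lowering.

>>> step_arm --commands '[0.1, 0.15, 2.5, 0, 0, 0, 0, 0.1, 0.15, 5, 0, 0, 0, 0, 0.2, 0.15, 7.5, 0, 0, 0, 0, 0.2, 0.15, 10, 0, 0, 0, 0, 0.2, 0.15, 12.5, 0, 0, 0, 0, 0.2, 0.15, 14.5, 0, 0, 0, 0, 0.2, 0.15, 16, 0, 0, 0, 0, 0.2, 0.15, 17, 0, 0, 0, 0, 0.2, 0.15, 17.3, 0, 0, 0, 0, 0.2, 0.15, 17.3, 0, 0, 0, 0]'

```text
clock: 8.1
eef_pos: [520.4, 406.4, 166.8]
tool_rot: [3.141, -0.0, 1.265]
force: [0.3, -0.5, -1.8]
width: 22.4
gripper_force: 60.8
```

>>> step_arm --commands '[0, 0, 0.2, 0, 0, 0, 0, 0, 0, 0.3, 0, 0, 0, 0, 0, 0, 0.3, 0, 0, 0, 0]'

```text
clock: 8.4
eef_pos: [520.6, 406.2, 163.8]
tool_rot: [3.141, -0.0, 1.265]
force: [0.1, 0.1, -1.8]
width: 22.7
gripper_force: 60.9
```

>>> step_arm --commands '[0, 0, 0.1, 0, 0, 0, 0, 0, 0, 0.2, 0, 0, 0, 0, 0, 0, 0.2, 0, 0, 0, 0]'

```text
clock: 8.7
eef_pos: [520.4, 406.0, 161.3]
tool_rot: [-3.142, 0.0, 1.265]
force: [-0.8, 0.2, -2.1]
width: 22.1
gripper_force: 60.9
```

>>> step_arm --commands '[0, 0, 0.1, 0, 0, 0, 0, 0, 0, 0.15, 0, 0, 0, 0, 0, 0, 0.15, 0, 0, 0, 0]'

```text
clock: 9.0
eef_pos: [520.5, 406.2, 160.5]
tool_rot: [3.141, -0.0, 1.265]
force: [-0.8, -0.9, 2.4]
width: 22.5
gripper_force: 61.5
```

Contact with the bar. Opening, then rising.

>>> step_arm --commands '[0, 0, 0, 0, 0, 0, 0.4, 0, 0, 0, 0, 0, 0, 0.5, 0, 0, 0, 0, 0, 0, 0.8, 0, 0, -0.2, 0, 0, 0, 0.8, 0, 0, -1, 0, 0, 0, 0.8, 0, 0, -2.5, 0, 0, 0, 0.8, 0, 0, -5, 0, 0, 0, 0.8, 0, 0, -8, 0, 0, 0, 0.8, 0, 0, -12, 0, 0, 0, 0.8, 0, 0, -16, 0, 0, 0, 0.8]'

```text
clock: 10.0
eef_pos: [520.2, 406.2, 322.8]
tool_rot: [3.141, -0.001, 1.265]
force: [1.7, -0.3, -0.0]
width: 68.3
gripper_force: 0.0
```

Run:
```python
from h import *
pi=np.pi
a=grab('side'); t=grab('top'); np.savez('top1.npz',**t)
i=np.hstack([cv2.resize(a['image'][310:430,270:400],None,fx=3,fy=3),cv2.resize(t['image'][190:310,165:295],None,fx=3,fy=3)])
cv2.imwrite('pics/hung.png',i[...,::-1])
go((400,385,360,(pi,0,1.4)),(350,370,360,(pi,0,1.45)),(355,200,370,(pi,0,1.6)))
```

```text
t 10.1 q [-0.3   0.65 -0.76  1.34  0.45  1.31 -1.37] p [521.7 409.3 328. ] rpy [ 3.136 -0.012  1.265] F [ 0.5  0.1 -0.4] w 68.0
[ -5.95 -10.86  -3.32] [ 0.006 -0.011 -0.135]
[ -8.89 -15.17  -3.38] [ 0.007 -0.011 -0.185]
[-24.93  -9.56  -4.54] [ 0.007 -0.01  -0.335]
```

View pics/hung.png

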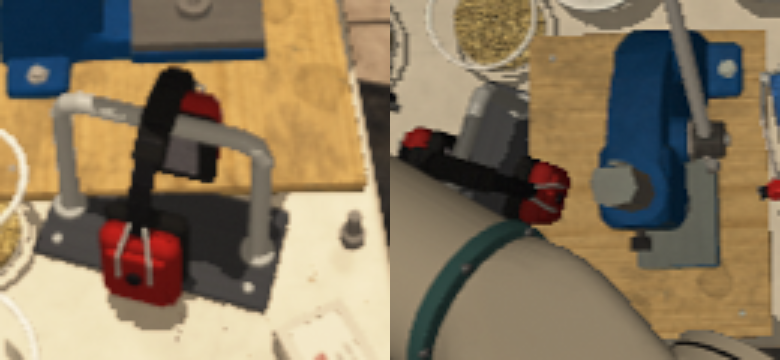

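The defenders hang with one cup on each side of the bar (side crop: cups at (143,262) and (195,150)). Moving back to the feeder.

>>> step_arm --commands '[-2, -4, -1, 0, 0, 0, 1, -4, -8, -3, 0, 0, -0.05, 1, -6, -11.5, -4, 0, 0, -0.1, 1, -9, -14.5, -4, 0, 0, -0.15, 1, -13, -14.5, -5, 0, 0, -0.2, 1, -17, -13, -5, 0, 0, -0.25, 1, -21, -11.5, -5, 0, 0, -0.3, 1, -25, -9.8, -5, 0, 0, -0.35, 1, -28, -8, -5, 0, 0, -0.4, 1, -31, -6, -5, 0, 0, -0.45, 1]'

```text
clock: 11.1
eef_pos: [369.5, 127.2, 370.6]
tool_rot: [3.14, 0.001, 1.717]
force: [0.7, -0.5, 1.3]
width: 85.6
gripper_force: 0.0
```

Run:
```python
from h import *
pi=np.pi
go((400,0,330,(pi,0,1.741)),(449,-7,300,(pi,0,1.741)))
P=np.load('w1.npy'); im=cv2.imread('pics/w1.png'); g=im.max(2); Z=P[...,2]
m=np.zeros_like(g,bool); m[185:272,212:240]=1
for nm,mm in (('sleeve',m&(g<45)&(Z>140)&(Z<170)),('all',m&(Z>140)&(Z<170))):
    q=P[mm]; r=cv2.minAreaRect(q[:,:2].astype(np.float32)); print(nm,mm.sum(),r,np.percentile(q[:,2],[5,50,95]).round(1),np.median(q,0).round(1))
hsv=cv2.cvtColor(im,cv2.COLOR_BGR2HSV).astype(int)
b=(hsv[...,0]>100)&(hsv[...,0]<125)&(hsv[...,1]>130)&(Z>105)&(Z<128)&(np.hypot(P[...,0]-525,P[...,1]-6)<160)
r=cv2.minAreaRect(P[b][:,:2].astype(np.float32)); print('cover',b.sum(),r,np.median(P[b][:,2]))
red=((hsv[...,0]<8)|(hsv[...,0]>172))&(hsv[...,1]>140)&(hsv[...,2]>60); red[:80]=0; red[125:]=0; red[:,:260]=0; red[:,303:]=0
q=P[red]; print('mark',red.sum(),np.median(q,0).round(1),q.min(0).round(1),q.max(0).round(1))
```

```text
t 11.1 q [ 0.44  0.16 -0.97  1.94  0.14  1.12 -0.44] p [369.5 127.2 370.6] rpy [3.140e+00 1.000e-03 1.717e+00] F [ 0.7 -0.5  1.3] w 85.6
[-13.02   1.16   4.08] [ 0.002  0.001 -0.024]
[-14.43   5.9    7.09] [ 0.002  0.001 -0.024]
sleeve 1064 ((453.7168273925781, -5.208927154541016), (14.06080150604248, 64.20989227294922), 10.486649513244629) [156.  159.2 161. ] [454.4  -4.4 159.2]
all 1401 ((454.5778503417969, -11.643791198730469), (15.72382926940918, 85.90938568115234), 10.342153549194336) [153.9 158.6 160.8] [454.8  -6.2 158.6]
cover 10774 ((526.0736083984375, 7.968223571777344), (194.6153106689453, 184.234130859375), 10.384779930114746) 116.65572123186169
mark 408 [492.6 106.1 193.5] [483.3  83.1 151.7] [516.  114.2 473.5]
```

>>> step_arm --commands '[-3, 0.3, 1, 0, 0, 0, 1, -7, 0.6, 2, 0, 0, -0.02, 1, -11, 1, 3, 0, 0, -0.02, 1, -13, 2.5, 4, 0, 0, -0.02, 1, -14, 4.5, 6, 0, 0, -0.02, 1, -14.4, 6.2, 8, 0, 0, -0.02, 1, -14.4, 6.2, 10, 0, 0, -0.02, 1, -14.4, 6.2, 12, 0, 0, -0.02, 1, -14.4, 6.2, 12, 0, 0, -0.02, 1, -14.4, 6.2, 12, 0, 0, -0.02, 1]'

```text
clock: 12.1
eef_pos: [452.0, -4.7, 250.7]
tool_rot: [3.141, 0.0, 1.735]
force: [0.2, -0.3, 1.1]
width: 85.1
gripper_force: 0.0
```

Run:
```python
from h import *
pi=np.pi
t=grab('top'); w=grab('wrist'); save(w,'w3.png'); np.savez('w3.npz',**w)
P=fcloud(w); Z=P[...,2]; g=w['image'].max(2)
near=(abs(P[...,0]-452)<30)&(abs(P[...,1]+5)<60)&(Z>140)&(Z<170)
for nm,m in (('sleeve',near&(g<45)),('all',near)):
    q=P[m]; print(nm,m.sum(),cv2.minAreaRect(q[:,:2].astype(np.float32)),np.percentile(q[:,2],[5,50,95]).round(1))
print(np.linalg.inv(w['world_to_cam']).round(2)[:3])
go((452.5,-5.3,200,(pi,0,1.75)),(452.5,-5.3,134,(pi,0,1.75)))
```

```text
sleeve 1964 ((452.921875, -5.609806060791016), (14.877835273742676, 64.66004943847656), 10.67156982421875) [156.5 159.3 161.1]
all 2974 ((452.87042236328125, -5.887603759765625), (15.650954246520996, 109.31075286865234), 9.846017837524414) [150.9 158.3 160.9]
[[ 9.9000e-01  1.5000e-01  5.0000e-02  4.4043e+02]
 [ 1.6000e-01 -9.5000e-01 -2.8000e-01  6.7950e+01]
 [ 0.0000e+00  2.9000e-01 -9.6000e-01  3.9363e+02]]
t 12.2 q [ 0.53  0.41 -0.8   2.    0.38  0.88 -0.31] p [452.6  -4.8 251.2] rpy [3.139e+00 1.000e-03 1.735e+00] F [ 0.   0.5 -0.1] w 85.6
[-0.05 -0.03  5.12] [ 0.002  0.001 -0.015]
[-0.05 -0.05 11.72] [ 0.002  0.001 -0.015]
```

View pics/w3.png

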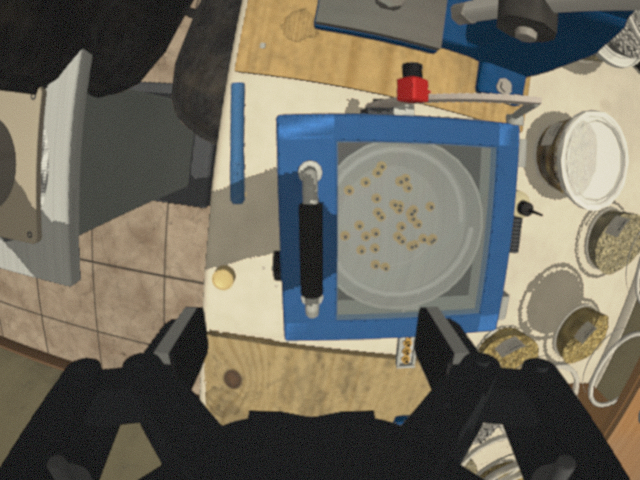

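The wrist view shows the handle sleeve at (311,250), vertical and centred between the fingers. The red set mark is at (412,88). Descending and gripping.

>>> step_arm --commands '[0, 0, 3, 0, 0, -0.01, 1, 0, 0, 6, 0, 0, -0.01, 1, 0, 0, 9, 0, 0, -0.01, 1, 0, 0, 11, 0, 0, -0.01, 1, 0, 0, 11.6, 0, 0, -0.01, 1, 0, 0, 11.6, 0, 0, -0.01, 0.3, 0, 0, 11.6, 0, 0, -0.01, 0, 0, 0, 11.6, 0, 0, -0.01, 0, 0, 0, 11.6, 0, 0, -0.01, 0, 0, 0, 11.6, 0, 0, -0.01, 0]'

```text
clock: 13.2
eef_pos: [452.5, -5.1, 134.6]
tool_rot: [3.14, 0.0, 1.745]
force: [-0.0, -1.0, 2.2]
width: 14.0
gripper_force: 58.6
```

Run:
```python
from h import *
pi=np.pi
s=ctrl.read_state(); print(s['gripper_force'],s['width'],s['force'],s['eef_pos'])
a0=np.arctan2(42,170); r=np.hypot(170,42); y=.175
def T(th): 
    dx=r*(np.cos(a0)-np.cos(a0+th)); dz=r*(np.sin(a0+th)-np.sin(a0)); return s['eef_pos']+[dx*np.cos(y),dx*np.sin(y),dz]
go(*[(*T(t),(pi,0,1.745)) for t in (.05,.1,.15,.2,.25,.3,.35,.4,.45,.5)])
```

```text
58.630067110061646 13.991347614134249 [-0.04176048 -1.04813346  2.21213833] [452.51285828  -5.05924643 134.59318535]
t 13.2 q [ 0.39  0.58 -0.63  2.14  0.61  0.61 -0.51] p [452.5  -5.1 134.6] rpy [3.14  0.    1.745] F [-0.  -1.   2.2] w 14.0
[-0.    0.23 -0.84] [ 0.002  0.    -0.   ]
[-0.    0.51 -1.68] [ 0.002  0.    -0.   ]
[-0.    0.82 -2.49] [ 0.002  0.    -0.   ]
[ 0.    1.18 -3.29] [ 0.002  0.    -0.   ]
[ 0.    1.57 -4.07] [ 0.002  0.    -0.   ]
[ 0.    2.01 -4.83] [ 0.002  0.    -0.   ]
[ 0.    2.48 -5.57] [ 0.002  0.    -0.   ]
[ 0.    2.99 -6.28] [ 0.002  0.    -0.   ]
[ 0.    3.53 -6.97] [ 0.002  0.    -0.   ]
[ 0.    4.11 -7.63] [ 0.002  0.    -0.   ]
```

>>> step_arm --commands '[0, 0.23, -0.84, 0, 0, 0, 0, 0, 0.51, -1.68, 0, 0, 0, 0, 0, 0.82, -2.49, 0, 0, 0, 0, 0, 1.18, -3.29, 0, 0, 0, 0, 0, 1.57, -4.07, 0, 0, 0, 0, 0, 2.01, -4.83, 0, 0, 0, 0, 0, 2.48, -5.57, 0, 0, 0, 0, 0, 2.99, -6.28, 0, 0, 0, 0, 0, 2.99, -6.28, 0, 0, 0, 0, 0, 2.99, -6.28, 0, 0, 0, 0]'

```text
clock: 14.2
eef_pos: [479.0, -0.3, 196.7]
tool_rot: [-3.136, 0.001, 1.745]
force: [-5.8, -1.1, -5.3]
width: 13.9
gripper_force: 58.7
```

Run:
```python
from h import *
w=grab('wrist'); np.savez('w4.npz',**w); s=grab('side'); np.savez('s4.npz',**s); t=grab('top'); np.savez('t4.npz',**t)
H=np.array([452.9+170*np.cos(.175),-5.7+170*np.sin(.175),111]); u=np.array([-np.cos(.175),-np.sin(.175),0]); v=np.array([-np.sin(.175),np.cos(.175),0])
mk=lambda a: H+122*(u*np.cos(a)+np.array([0,0,1])*np.sin(a))+v*100
def wproj(P):
    c=(w['world_to_cam']@np.append(P,1))[:3]; th=np.arctan2(np.hypot(c[0],c[1]),c[2]); k=th*w['f']/np.hypot(c[0],c[1]); return c[0]*k+w['cx'],c[1]*k+w['cy']
for a in (.3,.4,.6,.7): print(a,np.round(wproj(mk(a))),proj(s,mk(a)).round(),proj(t,mk(a)).round())
# cover angle from wrist cloud: fit blue points
P=fcloud(w); im=w['image']; hsv=cv2.cvtColor(im,cv2.COLOR_RGB2HSV).astype(int)
L=(P-H)@np.stack([u,v,[0,0,1]],1)
b=(hsv[...,0]>100)&(hsv[...,0]<125)&(hsv[...,1]>130)&(abs(L[...,1])<98)&(L[...,0]>10)&(L[...,0]<200)&(L[...,2]>0)&(L[...,2]<150)
x,z=L[b][:,0],L[b][:,2]; print(b.sum(),np.polyfit(x,z,1),np.arctan(np.polyfit(x,z,1)[0]))
red=((hsv[...,0]<8)|(hsv[...,0]>172))&(hsv[...,1]>140)&(hsv[...,2]>60)
k,l,st,ce=cv2.connectedComponentsWithStats(red.astype(np.uint8))
for i in range(1,k):
    if st[i,4]>30: q=L[l==i]; print(st[i],np.median(q,0).round(1),np.percentile(q,3,axis=0).round(1),np.percentile(q,97,axis=0).round(1))
uu,vv=map(int,wproj(mk(.5))); print(uu,vv); vv=max(vv,60);uu=min(max(uu,80),560)
cv2.imwrite('pics/w4.png',np.hstack([cv2.resize(im[vv-60:vv+60,uu-80:uu+80],None,fx=4.5,fy=4.5,interpolation=cv2.INTER_CUBIC)])[...,::-1])
go((0,0,0,(3.14,0,1.745)))
```

```text
0.3 [363.  90.] [[332. 259.]] [[295. 255.]]
0.4 [375.  87.] [[330. 256.]] [[295. 253.]]
0.6 [410.  82.] [[326. 251.]] [[293. 248.]]
0.7 [433.  81.] [[323. 249.]] [[292. 245.]]
24748 [0.38796828 6.56779918] 0.3700913679937686
[ 365   50   48   39 1486] [113.9 102.5  82.4] [104.6  96.2  76.6] [120.6 109.3  86.1]
390 84
t 14.35 q [ 0.44  0.52 -0.73  2.    0.49  0.8  -0.39] p [ 4.789e+02 -3.000e-01  1.965e+02] rpy [-3.136e+00  1.000e-03  1.745e+00] F [-5.9 -0.9 -5.8] w 14.1
[  8.33 -47.05  19.9 ] [-0.007  0.001 -0.   ]
```

View pics/w4.png

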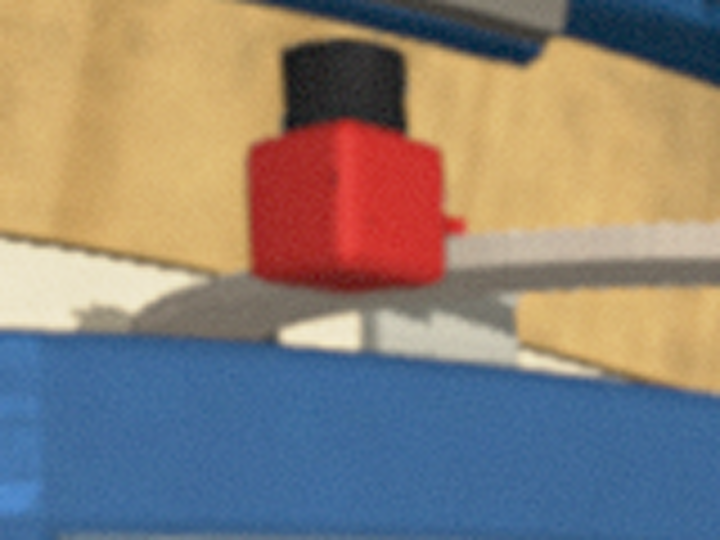

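The wrist crop shows the red clamp block on the white quadrant (345,205), with a small red nub at (455,225). The pointer is hidden by the cover frame. Checking the side camera, enlarged.

Run:
```python
from h import *
s=dict(np.load('s4.npz')); t=dict(np.load('t4.npz'))
a=cv2.resize(s['image'][205:285,290:360],None,fx=5.5,fy=5.5,interpolation=cv2.INTER_CUBIC)
b=cv2.resize(t['image'][215:295,275:345],None,fx=5.5,fy=5.5,interpolation=cv2.INTER_CUBIC)
cv2.imwrite('pics/st4.png',np.hstack([a,b])[...,::-1])
```

```text
(no output)
```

View pics/st4.png

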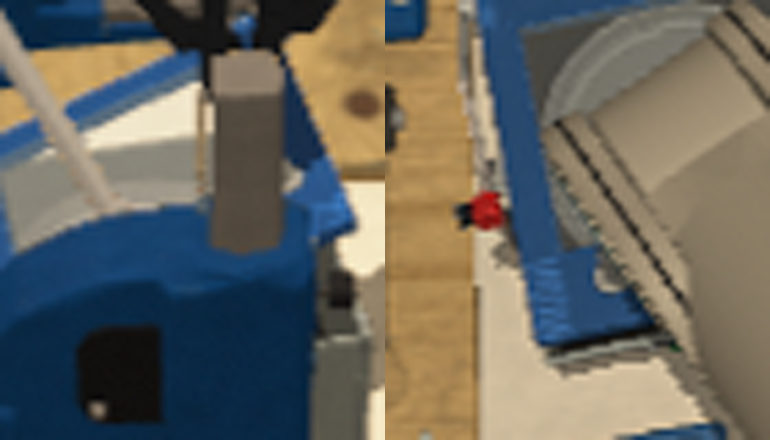

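The press occludes the side view, and the top view shows the red block at (485,210). I'll work from the wrist range data instead: polar coordinates about the hinge for red and dark points near y=+100, in both wrist views.

```bash
cat >> h.py <<'E'
H=np.array([452.9+170*np.cos(.175),-5.7+170*np.sin(.175),111]); U=np.array([-np.cos(.175),-np.sin(.175),0]); V=np.array([-np.sin(.175),np.cos(.175),0])
def loc(P): return (P-H)@np.stack([U,V,[0,0,1]],1)
def wproj(w,P):
    c=(w['world_to_cam']@np.append(P,1))[:3]; th=np.arctan2(np.hypot(c[0],c[1]),c[2]); k=th*w['f']/np.hypot(c[0],c[1]); return np.array([c[0]*k+w['cx'],c[1]*k+w['cy']])
E
python3 - <<'E'
from h import *
for n in ('w3','w4'):
    w=dict(np.load(n+'.npz')); P=fcloud(w); L=loc(P); im=w['image']; hsv=cv2.cvtColor(im,cv2.COLOR_RGB2HSV).astype(int)
    print(n)
    red=((hsv[...,0]<8)|(hsv[...,0]>172))&(hsv[...,1]>140)&(hsv[...,2]>60)&(abs(L[...,1]-100)<40)
    dark=(im.max(2)<60)&(L[...,1]>84)&(L[...,1]<135)&(L[...,0]>20)&(L[...,0]<160)&(L[...,2]>-40)&(L[...,2]<130)
    for nm,m in (('red',red),('dark',dark)):
        k,l,st,ce=cv2.connectedComponentsWithStats(m.astype(np.uint8))
        for i in range(1,k):
            if st[i,4]>8:
                q=L[l==i]; r=np.hypot(q[:,0],q[:,2]); a=np.arctan2(q[:,2],q[:,0])
                print(nm,st[i],'y',np.percentile(q[:,1],[3,97]).round(),'r',np.percentile(r,[3,50,97]).round(),'a',np.percentile(a,[3,50,97]).round(3),'med',np.median(q,0).round())
    if n=='w4':
        # block lies at crop*: list red rows coarse with r,a,y
        v0,u0=24,310
        for vv in range(50,92,4):
            us=np.where(red[vv])[0]
            if len(us):
                print(vv,us.min(),us.max(),[tuple(np.round([np.hypot(L[vv,u,0],L[vv,u,2]),np.arctan2(L[vv,u,2],L[vv,u,0])*100,L[vv,u,1]]).astype(int)) for u in np.linspace(us.min()+1,us.max()-1,6).astype(int)])
E
```

```text
w3
red [397  75  33  28 750] y [ 96. 110.] r [132. 142. 144.] a [0.569 0.637 0.656] med [114. 103.  82.]
dark [533  26  23  17 230] y [132. 135.] r [123. 135. 143.] a [1.115 1.155 1.19 ] med [ 54. 133. 124.]
dark [403  63  19  14 214] y [111. 117.] r [136. 141. 143.] a [0.589 0.626 0.645] med [114. 114.  82.]
dark [362 109   6   4  21] y [95. 98.] r [126. 127. 129.] a [-0.202 -0.062 -0.003] med [127.  97.  -8.]
dark [371 108  18   4  37] y [96. 98.] r [111. 118. 123.] a [0.022 0.031 0.043] med [118.  97.   4.]
w4
red [ 365   50   48   39 1486] y [ 96. 109.] r [132. 142. 144.] a [0.57  0.64  0.656] med [114. 102.  82.]
dark [548   0  33   5 112] y [132. 134.] r [120. 124. 130.] a [1.113 1.151 1.185] med [ 51. 133. 113.]
dark [373  34  27  18 411] y [111. 117.] r [136. 141. 143.] a [0.592 0.628 0.646] med [114. 114.  82.]
50 385 389 [(np.int64(140), np.int64(62), np.int64(111)), (np.int64(140), np.int64(62), np.int64(111)), (np.int64(140), np.int64(62), np.int64(111)), (np.int64(140), np.int64(63), np.int64(110)), (np.int64(140), np.int64(63), np.int64(110)), (np.int64(140), np.int64(6
[... 1894 characters left out ...]
 (np.int64(142), np.int64(65), np.int64(98)), (np.int64(137), np.int64(65), np.int64(99)), (np.int64(131), np.int64(65), np.int64(100))]
82 366 408 [(np.int64(143), np.int64(57), np.int64(98)), (np.int64(143), np.int64(60), np.int64(97)), (np.int64(143), np.int64(63), np.int64(97)), (np.int64(142), np.int64(65), np.int64(97)), (np.int64(136), np.int64(65), np.int64(98)), (np.int64(131), np.int64(65), np.int64(98))]
86 372 406 [(np.int64(141), np.int64(58), np.int64(96)), (np.int64(141), np.int64(60), np.int64(96)), (np.int64(139), np.int64(61), np.int64(96)), (np.int64(135), np.int64(62), np.int64(97)), (np.int64(135), np.int64(64), np.int64(96)), (np.int64(132), np.int64(64), np.int64(97))]
```

```bash
cat >> h.py <<'E'
def cov(w):
    L=loc(fcloud(w)); hsv=cv2.cvtColor(w['image'],cv2.COLOR_RGB2HSV).astype(int)
    b=(hsv[...,0]>100)&(hsv[...,0]<125)&(hsv[...,1]>130)&(L[...,1]<92)&(L[...,1]>60)&(L[...,2]>-10)&(L[...,2]<190)&(np.hypot(L[...,0],L[...,2])>30)&(np.hypot(L[...,0],L[...,2])<170)
    e=cv2.fitLine(L[b][:,[0,2]].astype(np.float32),cv2.DIST_HUBER,0,.01,.01).ravel(); a=np.arctan2(e[1]*np.sign(e[0]),abs(e[0])); n=e[3]*np.cos(a)-e[2]*np.sin(a)
    return a,n,b.sum()
def step(th,dth):
    a0=np.arctan2(42,170); r=np.hypot(170,42); f=lambda t: np.array([-r*np.cos(a0+t),r*np.sin(a0+t)]); return [((f(th+d)-f(th))/10*[1,-1]).round(2) for d in dth]
E
python3 - <<'E'
from h import *
for n in ('w3','w4'): print(n,cov(dict(np.load(n+'.npz'))))
w=dict(np.load('w4.npz')); L=loc(fcloud(w)); im=w['image']
for v in range(71,80): print(v,[(u,*im[v,u],*np.round([np.hypot(L[v,u,0],L[v,u,2]),np.arctan2(L[v,u,2],L[v,u,0])*100,L[v,u,1]]).astype(int)) for u in range(408,415)] if v in(73,74,75) else '')
print(step(.38,[.04,.08,.12,.16,.19]))
E
```

```text
w3 (np.float32(-0.0027509735), np.float32(6.0935025), np.int64(4768))
w4 (np.float32(0.37130713), np.float32(5.9315834), np.int64(9542))
71 
72 
73 [(408, np.uint8(186), np.uint8(46), np.uint8(44), np.int64(130), np.int64(65), np.int64(102)), (409, np.uint8(189), np.uint8(49), np.uint8(39), np.int64(123), np.int64(61), np.int64(104)), (410, np.uint8(198), np.uint8(52), np.uint8(38), np.int64(123), np.int64(61), np.int64(104)), (411, np.uint8(206), np.uint8(64), np.uint8(51), np.int64(124), np.int64(62), np.int64(104)), (412, np.uint8(209), np.uint8(86), np.uint8(65), np.int64(122), np.int64(61), np.int64(104)), (413, np.uint8(214), np.uint8(128), np.uint8(88), np.int64(121), np.int64(61), np.int64(104)), (414, np.uint8(214), np.uint8(161), np.uint8(103), np.int64(108), np.int64(-104), np.int64(135))]
74 [(408, np.uint8(186), np.uint8(47), np.uint8(43), np.int64(132), np.int64(66), np.int64(102)), (409, np.uint8(186), np.uint8(38), np.uint8(36), np.int64(124), np.int64(61), np.int64(103)), (410, np.uint8(197), np.uint8(44), np.uint8(40), np.int64(124), np.int64(61), np.int64(103)), (4
[... 478 characters left out ...]
409, np.uint8(175), np.uint8(59), np.uint8(54), np.int64(124), np.int64(61), np.int64(103)), (410, np.uint8(190), np.uint8(73), np.uint8(66), np.int64(124), np.int64(61), np.int64(103)), (411, np.uint8(196), np.uint8(78), np.uint8(73), np.int64(123), np.int64(61), np.int64(103)), (412, np.uint8(203), np.uint8(96), np.uint8(85), np.int64(121), np.int64(61), np.int64(103)), (413, np.uint8(211), np.uint8(135), np.uint8(109), np.int64(122), np.int64(61), np.int64(103)), (414, np.uint8(208), np.uint8(162), np.uint8(118), np.int64(108), np.int64(-105), np.int64(133))]
76 
77 
78 
79 
[array([ 0.42, -0.56]), array([ 0.86, -1.1 ]), array([ 1.32, -1.63]), array([ 1.81, -2.14]), array([ 2.18, -2.5 ])]
```

The hinge frame is consistent: the cover reads -0.003 shut and 0.371 now. The mark tongue sits at r≈122, angle about 0.61. Lifting further.

>>> step_arm --commands '[0, 0.42, -0.56, 0, 0, 0, 0, 0, 0.86, -1.1, 0, 0, 0, 0, 0, 1.32, -1.63, 0, 0, 0, 0, 0, 1.81, -2.14, 0, 0, 0, 0, 0, 2.18, -2.5, 0, 0, 0, 0, 0, 2.3, -2.62, 0, 0, 0, 0, 0, 2.3, -2.62, 0, 0, 0, 0, 0, 2.3, -2.62, 0, 0, 0, 0]'

```text
clock: 15.15
eef_pos: [500.0, 3.5, 223.1]
tool_rot: [-3.133, 0.001, 1.745]
force: [-11.9, -1.0, 1.1]
width: 13.7
gripper_force: 58.6
```

```bash
cat > m.py <<'E'
from h import *
import sys
w=grab('wrist'); np.savez(sys.argv[1]+'.npz',**w); print('cover',cov(w)); L=loc(fcloud(w)); im=w['image']; hsv=cv2.cvtColor(im,cv2.COLOR_RGB2HSV).astype(int)
red=((hsv[...,0]<8)|(hsv[...,0]>172))&(hsv[...,1]>140)&(hsv[...,2]>60)
r=np.hypot(L[...,0],L[...,2]); a=np.arctan2(L[...,2],L[...,0])
for nm,m in (('block',red&(r>128)&(r<150)),('tongue',red&(r>117)&(r<127)&(abs(L[...,1]-103)<6)),('dark ptr',(im.max(2)<70)&(r>100)&(r<126)&(L[...,1]>93)&(L[...,1]<102)&(a>-.2)&(a<1.2))):
    if m.sum(): v,u=np.where(m); print(nm,m.sum(),'a',np.percentile(a[m],[3,50,97]).round(3),'r',np.percentile(r[m],[3,97]).round(),'y',np.median(L[m][:,1]).round(),'px',u.min(),u.max(),v.min(),v.max())
s=ctrl.read_state(); th=cov(w)[0]; print('t',s['clock'],'F',s['force'].round(1),'w',s['width'],'rpy',s['tool_rot'].round(3),s['eef_pos'].round(1)); print('step .01:',step(th,[.01,.02,.03]))
E
python3 m.py w5
```

```text
cover (np.float32(0.5589139), np.float32(5.941147), np.int64(8308))
block 1063 a [0.575 0.644 0.657] r [132. 144.] y 103.0 px 313 349 61 93
tongue 23 a [0.605 0.609 0.621] r [122. 126.] y 104.0 px 350 357 79 82
t 15.2 F [-11.5  -0.6   2.1] w 13.949674089712422 rpy [-3.133e+00  1.000e-03  1.745e+00] [500.    3.5 223. ]
step .01: [array([ 0.13, -0.12]), array([ 0.25, -0.24]), array([ 0.38, -0.36])]
```

>>> step_arm --commands '[0, 0.3, -0.28, 0, 0, 0, 0, 0, 0.6, -0.55, 0, 0, 0, 0, 0, 0.6, -0.55, 0, 0, 0, 0, 0, 0.6, -0.55, 0, 0, 0, 0]'

```text
clock: 15.6
eef_pos: [505.6, 4.5, 228.7]
tool_rot: [-3.132, 0.001, 1.745]
force: [-12.9, -2.5, 2.8]
width: 13.7
gripper_force: 58.9
```

```bash
python3 m.py w6
python3 - <<'E'
from h import *
w=dict(np.load('w6.npz'));p=wproj(w,H+U*122*np.cos(.605)+V*100+np.array([0,0,122*np.sin(.605)])); print(p); u,v=map(int,p); v=max(v,36);u=max(u,48)
cv2.imwrite('pics/w6.png',cv2.resize(w['image'][v-36:v+36,u-48:u+48],None,fx=8,fy=8,interpolation=cv2.INTER_CUBIC)[...,::-1])
E
```

```text
cover (np.float32(0.6032654), np.float32(5.9530296), np.int64(8048))
block 1000 a [0.576 0.645 0.657] r [131. 144.] y 103.0 px 301 337 64 95
tongue 22 a [0.604 0.609 0.618] r [122. 126.] y 104.0 px 337 343 80 83
t 15.65 F [-12.2  -2.2   3.1] w 13.829504501775796 rpy [-3.132e+00  1.000e-03  1.745e+00] [505.6   4.5 228.7]
step .01: [array([ 0.13, -0.12]), array([ 0.26, -0.23]), array([ 0.4 , -0.34])]
[342.52711661  88.92624525]
```

View pics/w6.png

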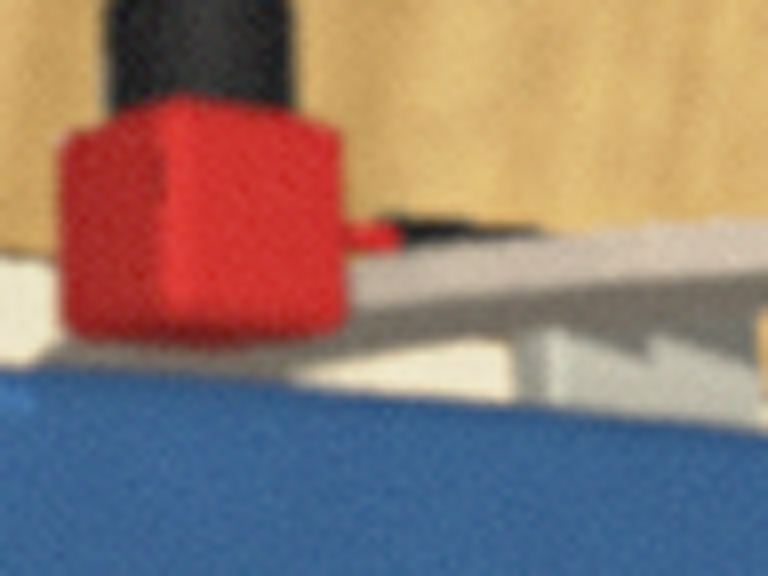

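The crop shows the black pointer tip (400,232) meeting the red mark's tongue (375,237) end to end. Checking the angle of both top faces and that the pose has settled.

```bash
python3 m.py w7
python3 - <<'E'
from h import *
for n in ('w6','w7'):
    w=dict(np.load(n+'.npz'));L=loc(fcloud(w)); r=np.hypot(L[...,0],L[...,2]); a=np.arctan2(L[...,2],L[...,0])
    m=np.zeros(r.shape,bool); m[76:88,340:366]=1; m&=(w['image'].max(2)<90)&(r>90)&(r<128)
    print(n,m.sum(),'ptr a',np.percentile(a[m],[5,50,95]).round(3),'r',np.percentile(r[m],[5,50,95]).round(),'off-plane mm',np.median(L[m][:,2]*np.cos(.606)-L[m][:,0]*np.sin(.606)).round(2))
    m=np.zeros(r.shape,bool); m[79:84,337:345]=1; m&=(w['image'][...,0]>150)&(w['image'][...,1]<100)&(r<127)&(r>117)
    print('tongue off-plane',np.median(L[m][:,2]*np.cos(.606)-L[m][:,0]*np.sin(.606)).round(2))
E
```

```text
cover (np.float32(0.6033988), np.float32(5.9242897), np.int64(8062))
block 1002 a [0.576 0.645 0.657] r [132. 144.] y 103.0 px 301 337 64 94
tongue 23 a [0.603 0.611 0.619] r [122. 126.] y 104.0 px 337 344 80 83
t 15.7 F [-12.3  -2.6   2. ] w 13.879470978268797 rpy [-3.132e+00  1.000e-03  1.745e+00] [505.6   4.5 228.7]
step .01: [array([ 0.13, -0.12]), array([ 0.26, -0.23]), array([ 0.4 , -0.34])]
w6 20 ptr a [0.608 0.617 0.623] r [116. 120. 122.] off-plane mm 1.29
tongue off-plane 0.4
w7 19 ptr a [0.609 0.615 0.622] r [116. 119. 122.] off-plane mm 1.05
tongue off-plane 0.54
```

The pointer and mark agree within about 0.006 rad, and the pose is steady. Confirming the defenders still hang, then handing in.

Run:
```python
from h import *
d=grab('side'); L=cloud(d); hsv=cv2.cvtColor(d['image'],cv2.COLOR_RGB2HSV).astype(int)
red=((hsv[...,0]<8)|(hsv[...,0]>172))&(hsv[...,1]>140)&(hsv[...,2]>60)&(np.hypot(L[...,0]-520,L[...,1]-405)<120)
k,l,s,c=cv2.connectedComponentsWithStats(red.astype(np.uint8)); ok=0
for i in range(1,k):
    if s[i,4]>20: q=np.median(L[l==i],0); ok+=1; print(s[i],q.round(), 'across bar',((q[:2]-[520,405])@[.302,.953]).round())
if ok>=2: print(ctrl.finish_job())
```

```text
[330 340  14  11  96] [487. 353.  99.] across bar -59.0
[303 383  28  29 528] [536. 477.  81.] across bar 73.0
the job is handed in; nothing more can be done
None
```

The job is handed in: the ear defenders hang on the chrome bar, one cup on each side, and the arm is holding the cover up with its pointer at the red set mark, about 0.61 rad.

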